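# Make the strap embosser ready: roller in its vee, dies in their hex sockets

## Robot

A 7-joint arm with a two-finger parallel gripper is mounted at the origin on the work surface. World frame = base frame: x ahead of the robot, y to its left, z up, the work surface at z = 0. Lengths are in mm, angles in rad, forces in N, time in s.
With the tool pointing down it reaches from about 400 to 900 mm from the base axis. Payload 5.6 kg.
Tool frame: the origin (TCP) lies midway between the tips of the shut fingers; the grasp point (between the pads) lies 19 mm behind it; x points along the fingers, y is the direction in which the jaws open and shut, and the axes are right-handed (so a half turn about x gives the same grasp; the last joint's range is limited). The gripper opens to 92 mm and grips with 3 to 60 N. Pads are 20 mm wide; open, the fingers measure 128 mm over their backs; the gripper's body (75 mm by 189 mm) begins 69 mm behind the grasp point.
Start: joints at [-1.33, 0.468, -0.012, 1.603, 0.006, 1.071, -0.056], TCP at [182.045, 623.994, 214.592] pointing down, gripper open.
Joint ranges: [-2.53, 2.53], [-0.31, 2.02], [-1.57, 1.55], [0.28, 2.44], [-1.29, 4.43], [0.15, 1.84], [-2.92, 2.92]. Speed limits (rad/s): [2.57, 2.57, 3.14, 3.14, 3.14, 3.14, 3.14].

## Interface

Orientations are given as a rotation vector (axis times angle).
In Python, from cell import robot, grip, kin, viewer gives the robot as it stands. Calls block until the motion is done:
- robot.movep(position, orientation): joint-space move of the TCP to a pose.
- robot.servo_line(position, feed=150, rotation=None): straight line of the TCP; rotation=None keeps the orientation; feed is the mean speed in mm/s.
- robot.goto_joints(angles): joint-space move.
- grip(opening, newtons=None): opening from 0.0 (shut) to 1.0 (fully open); newtons is the grip in N (None keeps the last); returns when the fingers have stopped.
- robot.hold(seconds).
- kin.ik(position, orientation): joint angles nearest the present ones, or None.
- robot.observe(): the state.
- viewer.read_camera(name): name is "side" or "top" or "wrist"; returns the picture (420x560x3 uint8, red, green, blue); there is no depth.
- viewer.camera_info(name): a dict with "camera_matrix" (3x3 intrinsics, pixels), "R" (3x3) and "t" (3): a world point X has camera coordinates R X + t. Camera axes: x right, y down, z forward; pixel columns grow to the right and rows downward; lengths in mm; the calibration is good to about 2 mm. A picture is of the moment at which its call begins: read the wrist's pose just before it. camera_info takes no time and is no camera call; for the wrist camera it gives the pose at the moment of the call.
A pose or a line that the arm cannot do raises robot.IKError and nothing moves.
- robot.job_done(): hands the job in, once; it reports no verdict.
Trained networks look in the newest picture that a camera, given by its name, has taken for a name from the list of things; names that differ only in an ending like _2 or _b are one class to them, and where a whole thing is asked for, a point or a joint stands for the part that bears it (a point fixed in the world has none). Each returns a list of dicts, best first, with "confidence" (0 to 1); they miss things now and then, are a little off and sometimes report something else, mostly with a low value. They report only what shows in the picture. A call takes as long as a camera call. They do not tell look-alikes from the thing itself.
- viewer.silhouettes(name, camera): "mask" (420x560 bool, what is visible of it).
- viewer.pinpoint(name, camera): "at" ([x, y, z] in mm, in the coordinates of the camera as it stood for that picture, good to about 4 mm: a listed point, or the origin of a listed thing).
The state is a dict: "t": time; "joints": joint angles; "joint_velocities": joint speeds; "joint_torque": joint torques, N m; "tcp_pos": TCP position; "tcp_rot": TCP orientation; "contact_force": force on the tool from outside, world axes, zero at the start; "wrist_torque": the same for the moment, N m; "grip_width": opening from 0.0 (shut) to 1.0 (fully open).
Only numpy, scipy, OpenCV 4.12 (cv2) and the standard library are available. Lean on these libraries where they do the work, as an engineer would, in place of code of your own. Each camera call takes 0.05 s, during which the arm holds its last target. There are 200 camera calls.

## Task

Make the strap embosser ready. Swing the yellow keeper of the green cradle up until it stands upright, then roll the brass roller along the cradle's deck, without lifting it off, into the vee; let it settle by itself with nothing touching it, and then swing the keeper fully down over it. Also fit every embossing die that is there into a hex socket of the blue die bed, one to a socket, any die in any socket: press and turn it little by little until it drops fully home, and leave it upright. Don't disturb the dye bottle, the wax tin or the bell.

Things in the scene. Friction and masses are not known exactly. Their poses are not given: they have to be found in the camera images.
- cradle: fixed green cradle. Origin at bench height under the vee's middle; x = rolling direction, y along the vee, z up. Deck 45 mm above the bench, x -190 to -26 mm, 150 mm wide, with a back stop (x -190 to -200) and side cheeks (y +-75 to +-85) 12 mm higher. The 90 degree vee opens from x -26 to +26; beyond it a block at deck height to x 80 bears the hinge lugs (x 46 to 64, 85 mm above the bench)
- vee_seat (a point): point on the cradle (cradle's axes) where the roller's centre lies when it sits in the vee: x=0, y=0, 47 mm above the bench. The roller on the deck has its centre 65 mm above the bench
- roller: loose brass roller with dark grooves, 40 mm in diameter, 120 mm long, 0.5 kg; lies on the cradle's deck at first, x about -105 to -135 mm of the cradle, nearly square to it. Origin at its centre, its y axis is the roller's axis; it spins about y as it rolls
- keeper (a joint): hinge of the yellow keeper, rad: 0 = fully down over the roller (stop), 1.57 = upright, 2.0 = fully open, leaning away past vertical. Axis along the cradle's y at its x 55, z 75 mm; stiff, stays where left (2 N at the red bar moves it). Arm 26 mm wide, 10 mm thick, 95 mm long; when down it points to the cradle's -x. Comes down only when the roller is in the vee. Starts down or nearly
- keeper_bar (a point): middle of the red cross bar at the keeper's free end, 95 mm from the hinge axis; bar 14 mm in diameter, 120 mm long, parallel to the cradle's y, so 47 mm of it is free on either side of the arm for a grip. 75 mm above the bench when the keeper is down
- bed: fixed blue die bed, a slab 160 x 160 x 10 mm with four hex collars in a square, 76 mm apart. Origin at the centre of the underside
- pocket0 (a point): bed x -38, y -38 mm: socket: point on its axis at its floor, 10 mm above bench. A steel hex collar 14 mm high stands round it, 61.4 mm across flats, hole 43.4 mm across flats. It is fixed at an angle of its own, NOT given by this point (axes are the bed's); outer flats parallel the hole. A die within some 8 degrees of it (60 degree repeats) drops in 14 mm; at other angles only its nose, 4 mm
- pocket1 (a point): bed x 38, y -38 mm: socket: point on its axis at its floor, 10 mm above bench. A steel hex collar 14 mm high stands round it, 61.4 mm across flats, hole 43.4 mm across flats. It is fixed at an angle of its own, NOT given by this point (axes are the bed's); outer flats parallel the hole. A die within some 8 degrees of it (60 degree repeats) drops in 14 mm; at other angles only its nose, 4 mm
- pocket2 (a point): bed x -38, y 38 mm: socket: point on its axis at its floor, 10 mm above bench. A steel hex collar 14 mm high stands round it, 61.4 mm across flats, hole 43.4 mm across flats. It is fixed at an angle of its own, NOT given by this point (axes are the bed's); outer flats parallel the hole. A die within some 8 degrees of it (60 degree repeats) drops in 14 mm; at other angles only its nose, 4 mm
- pocket3 (a point): bed x 38, y 38 mm: socket: point on its axis at its floor, 10 mm above bench. A steel hex collar 14 mm high stands round it, 61.4 mm across flats, hole 43.4 mm across flats. It is fixed at an angle of its own, NOT given by this point (axes are the bed's); outer flats parallel the hole. A die within some 8 degrees of it (60 degree repeats) drops in 14 mm; at other angles only its nose, 4 mm
- die_a: loose embossing die, red band, 0.22 kg, standing on the bench at first; may be absent. From below: round nose tapering out from 35 to 40 mm wide, 4 mm high; steel hexagon 40 mm across flats (46.2 over corners) to 18 mm; round wooden grip 24 mm across to 54 mm height. Origin at the centre of the underside, z up; x is square to one pair of flats
- die_b: loose embossing die, green band, 0.22 kg, standing on the bench at first; may be absent. From below: round nose tapering out from 35 to 40 mm wide, 4 mm high; steel hexagon 40 mm across flats (46.2 over corners) to 18 mm; round wooden grip 24 mm across to 54 mm height. Origin at the centre of the underside, z up; x is square to one pair of flats
- die_c: loose embossing die, yellow band, 0.22 kg, standing on the bench at first; may be absent. From below: round nose tapering out from 35 to 40 mm wide, 4 mm high; steel hexagon 40 mm across flats (46.2 over corners) to 18 mm; round wooden grip 24 mm across to 54 mm height. Origin at the centre of the underside, z up; x is square to one pair of flats
- die_d: loose embossing die, white band, 0.22 kg, standing on the bench at first; may be absent. From below: round nose tapering out from 35 to 40 mm wide, 4 mm high; steel hexagon 40 mm across flats (46.2 over corners) to 18 mm; round wooden grip 24 mm across to 54 mm height. Origin at the centre of the underside, z up; x is square to one pair of flats
- dye_bottle: bystander: white dye bottle, 60 mm wide, 90 mm tall, loose; origin under its centre
- wax_tin: bystander: dark open tin, 70 mm wide, 40 mm tall, loose; origin under its centre
- bell: bystander: small brass bell, 36 mm wide, 32 mm tall, loose; origin under its centre
Things that resemble listed ones, but are neither listed nor needed, are in the scene too. There is more than one size of the roller; the one meant has the size given above. What is shaped like the die_b but purple is not meant.

How it is judged:
By the outcome, as a careful person would: the job done as asked, in the order asked, and still so for the second after the job is handed in, with the robot touching nothing.
Of die_a, die_b, die_c, die_d only 3 to 4 are there at a start; the rules pass over those that are not, and their reading is None.
At some moment in a run one of die_a, die_b, die_c, die_d may be knocked a few centimetres aside while the robot is not near it.
Once in a run the grip may slacken for a moment while it holds something.
It also fails if it takes over 210 s, if anything falls off the work surface, if the arm or the gripper's body presses on something with over 40 N, if the wrist force passes 120 N, or if a joint passes its speed limit or range.

## Working session

There is one attempt and no reset: what is moved stays moved. The work goes in short steps, each a Python script; the robot and the scene stay as the last script left them, time stands still between calls to the robot, and variables do not carry over. Pictures are saved under pics/ and viewed, about 12 in all and at most 16, crops included, and the job is handed in when it is done.

```bash
ls; mkdir -p pics
python3 - <<'E'
from cell import robot, grip, kin, viewer
import cv2,numpy as np
s=robot.observe();print(s)
for c in("top","side"):
    im=viewer.read_camera(c);cv2.imwrite(f"pics/{c}0.png",cv2.resize(im[:,:,::-1],(800,600),interpolation=cv2.INTER_CUBIC))
    i=viewer.camera_info(c);print(c,i)
    R=np.array(i["R"]);t=np.array(i["t"])
    for n in["cradle","vee_seat","roller","keeper_bar","bed","pocket0","pocket1","pocket2","pocket3","die_a","dye_bottle","wax_tin","bell"]:
        if c=="side" and n.startswith("pocket"):continue
        print(n,[(np.round(R.T@(np.array(d["at"])-t)).tolist(),round(d["confidence"],2)) for d in viewer.pinpoint(n,c)])
print(robot.observe()["t"])
E
```

```text
pics
{'t': 0.0, 'joints': array([-1.32999545,  0.46836804, -0.01159215,  1.60362385,  0.00599018,
        1.07140403, -0.05630934]), 'joint_velocities': array([-0.00071317, -0.00060826,  0.00086795,  0.00132297, -0.00010186,
       -0.00109115, -0.00187852]), 'joint_torque': array([ 1.74450447e-04, -5.20570278e+01, -1.20316929e-02, -2.43738806e+01,
       -5.65235247e-02,  1.72579230e-02,  1.59640167e-04]), 'tcp_pos': array([181.9111993 , 623.41387992, 213.64618258]), 'tcp_rot': array([ 0.22144482,  1.55941647, -0.22422337]), 'contact_force': array([ 0.19070094,  0.39755978, -0.69895733]), 'wrist_torque': array([ 0.00142679, -0.01910163, -0.0318551 ]), 'grip_width': 0.9999455306528584}
top {'camera_matrix': array([[483.54355105,   0.        , 278.68798368],
       [  0.        , 483.54355105, 216.00370428],
       [  0.        ,   0.        ,   1.        ]]), 'R': array([[-0.01983819, -0.99979883,  0.00295647],
       [-0.98428049,  0.01901105, -0.17558613],
       [ 0.1754946 , -0.0063933 , -0.98445963]]), 't': array([  12.30097861,  531.65263901, 1053.86899429])}
cradle [([533.0, 2
[... 1566 characters left out ...]
964684, -0.64557187]]), 't': array([-489.11515569,  210.64788273,  817.24661207])}
cradle [([524.0, 267.0, 1.0], 0.58), ([533.0, -64.0, 12.0], 0.56)]
vee_seat [([526.0, 273.0, 47.0], 0.68), ([610.0, -56.0, 12.0], 0.67)]
roller [([515.0, 157.0, 62.0], 0.88), ([276.0, 203.0, 29.0], 0.8)]
keeper_bar [([521.0, 237.0, 95.0], 0.75)]
bed [([576.0, -99.0, 1.0], 0.71), ([521.0, 271.0, -0.0], 0.47), ([516.0, 160.0, 62.0], 0.47), ([610.0, -53.0, 9.0], 0.33)]
die_a [([563.0, -369.0, 2.0], 0.95), ([586.0, -252.0, -1.0], 0.93), ([482.0, -244.0, -4.0], 0.59), ([478.0, -391.0, 3.0], 0.58)]
dye_bottle [([673.0, -371.0, -1.0], 0.91)]
wax_tin [([779.0, -18.0, 0.0], 0.85)]
bell [([774.0, 145.0, 2.0], 0.51)]
1.2
```

View pics/top0.png

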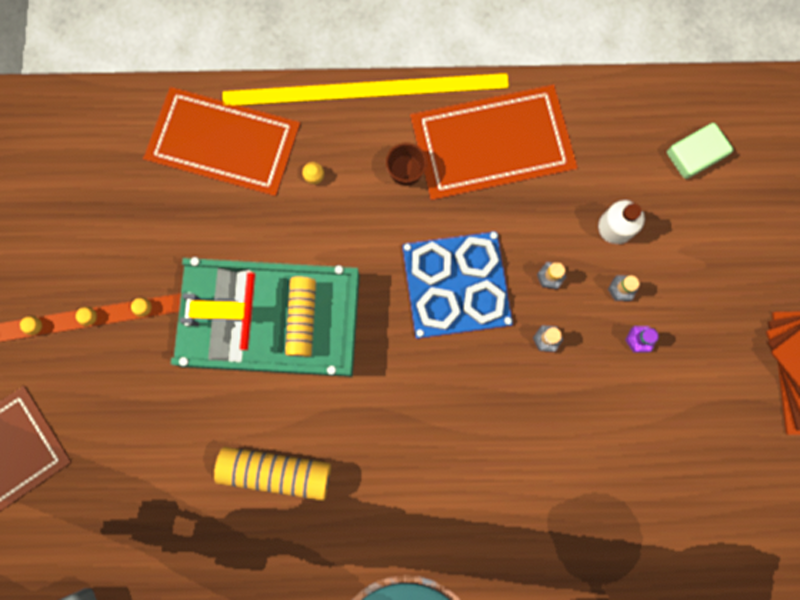

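View pics/side0.png

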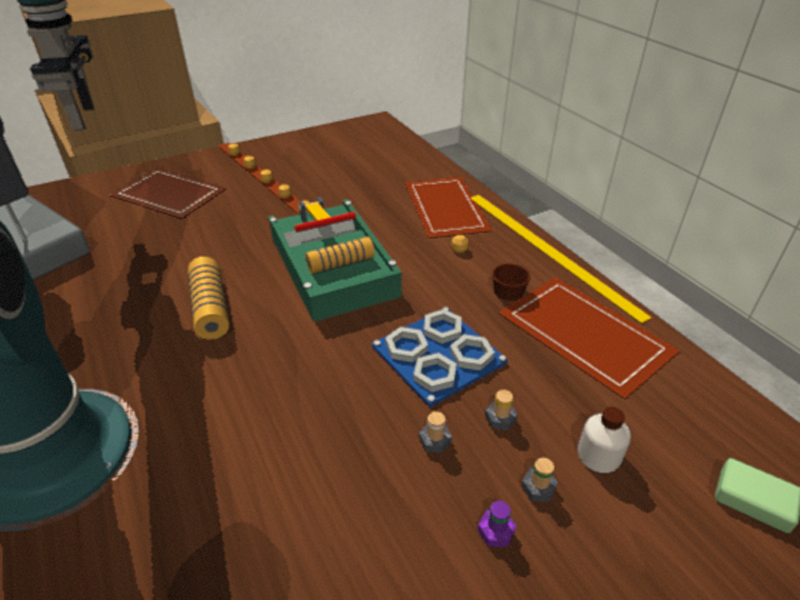

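The top view shows the cradle with its roller at about (300,316) px and the red bar at (248,310). The bed's centre is at (458,284). The dies are at (552,275), (626,287) and (549,338), so three are present, and the purple look-alike is at (643,340). The second roller at (272,473) is oversized. Next I'll work out precise cradle and bed poses from the white studs and take a close wrist view.

```bash
cat > h.py <<'E'
from cell import robot, grip, kin, viewer
import cv2, numpy as np
from scipy.spatial.transform import Rotation as Ro
def rotm(yaw,):            # tool down, jaws open along (cos yaw, sin yaw)
    x=np.array([0,0,-1.]);y=np.array([np.cos(yaw),np.sin(yaw),0]);return np.c_[x,y,np.cross(x,y)]
def rv(yaw): return Ro.from_matrix(rotm(yaw)).as_rotvec()
def ray(c,u,v,z,i=None):
    i=i or viewer.camera_info(c);R=np.array(i["R"]);t=np.array(i["t"])
    d=R.T@np.linalg.solve(i["camera_matrix"],[u,v,1]);o=-R.T@t
    return o+d*(z-o[2])/d[2]
def proj(c,X,i=None):
    i=i or viewer.camera_info(c);p=i["camera_matrix"]@(np.array(i["R"])@np.array(X,float)+i["t"]);return p[:2]/p[2]
def pin(n,c,i=None):
    i=i or viewer.camera_info(c);R=np.array(i["R"]);t=np.array(i["t"])
    return [(R.T@(np.array(d["at"])-t),d["confidence"]) for d in viewer.pinpoint(n,c)]
def snap(c,f=None):
    i=viewer.camera_info(c);im=viewer.read_camera(c)
    if f: cv2.imwrite(f"pics/{f}.png",im[:,:,::-1])
    return im,i
def S():
    s=robot.observe();return s["t"],np.round(s["tcp_pos"],1),np.round(s["contact_force"],1),round(s["grip_width"],3)
E
python3 - <<'E'
from h import *
im,i=snap("top")
w=((im.min(2)>185)).astype(np.uint8)
n,l,st,ce=cv2.connectedComponentsWithStats(w)
for k in range(1,n):
    if 3<=st[k,4]<60 and 170<ce[k][1]<275 and ce[k][0]<370:
        print(st[k,4],ce[k]*800/560,[np.round(ray("top",*ce[k],z,i)[:2],1) for z in(57,10)])
for nm,p in(("bed",(577,-97,330)),("cradle",(525,210,330))):
    robot.movep(p,rv(np.pi/2 if nm=="cradle" else 0)) if 0 else robot.movep(p,rv(0))
    snap("wrist","w_"+nm);print(S())
    i=viewer.camera_info("wrist");print(i)
E
```

```text
13 [406.59340659 246.59340659] [array([630.8, -13.6]), array([643.6, -14.6])]
23 [193.60248447 260.86956522] [array([613.7, 327. ]), array([625.8, 341. ])]
20 [338.21428571 268.92857143] [array([596.1,  96.2]), array([607.4, 100. ])]
32 [186.83035714 307.76785714] [array([537.7, 335.3]), array([546.5, 349.6])]
17 [507.39495798 319.91596639] [array([ 508.5, -169.8]), array([ 516. , -177.6])]
15 [419.14285714 332.28571429] [array([491.6, -30.3]), array([498.3, -32. ])]
25 [182.51428571 360.68571429] [array([454.1, 339.2]), array([459.2, 353.6])]
26 [330.49450549 369.50549451] [array([435.9, 109. ]), array([440.1, 113.3])]
(4.2167, array([577.2, -96. , 329.8]), array([ 0.3, -0.9,  1.2]), 0.999)
{'camera_matrix': array([[357.3411395 ,   0.        , 276.96695626],
       [  0.        , 357.3411395 , 209.18796921],
       [  0.        ,   0.        ,   1.        ]]), 'R': array([[ 9.99997720e-01,  2.13390967e-03, -8.10786908e-05],
       [ 2.06523637e-03, -9.56764712e-01,  2.90855671e-01],
       [ 5.43086498e-04, -2.90855175e-01, -9.56766937e-01]]), 't': array([-576.73201298, -159.60377812,  472.55620936])}
(5.4583, array([525.7, 208. , 330.2]), array([ 0.7,  0.4, -1. ]), 0.997)
{'camera_matrix': array([[357.3411395 ,   0.        , 276.96695626],
       [  0.        , 357.3411395 , 209.18796921],
       [  0.        ,   0.        ,   1.        ]]), 'R': array([[ 9.99996198e-01, -2.62263716e-03,  8.51546103e-04],
       [-2.75695011e-03, -9.56646804e-01,  2.91237518e-01],
       [ 5.08185212e-05, -2.91238759e-01, -9.56650397e-01]]), 't': array([-525.25813344,  133.64180379,  561.76318845])}
```

```bash
python3 -c "
import cv2,numpy as np
a=cv2.imread('pics/w_bed.png');b=cv2.imread('pics/w_cradle.png')
cv2.imwrite('pics/both.png',cv2.resize(np.vstack([a[60:360],b[60:420]]),None,fx=0.9,fy=0.9))"
```

```text
(no output)
```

View pics/both.png

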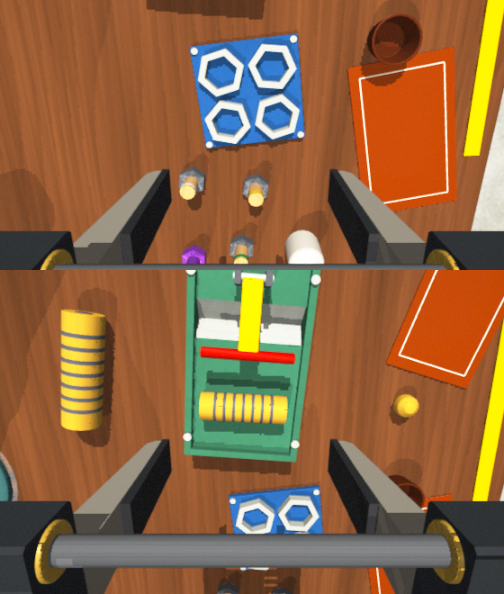

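The wrist view shows the bed with its four collars (near (245,95) in the crop) and the cradle (studs, grey and white vee faces, red bar at (248,355), roller at (243,407)). I'll compute the vee edges and the collar angles next.

```bash
cat >> h.py <<'E'
def blobs(im,lo,hi,amin,amax):
    hsv=cv2.cvtColor(im,cv2.COLOR_RGB2HSV);m=cv2.inRange(hsv,np.array(lo),np.array(hi))
    n,l,st,ce=cv2.connectedComponentsWithStats(m);return [(ce[k],l==k) for k in range(1,n) if amin<=st[k,4]<=amax]
E
python3 - <<'E'
from h import *
# cradle, from the stored picture (camera still there)
im=cv2.imread("pics/w_cradle.png")[:,:,::-1].copy();i=viewer.camera_info("wrist")
for c,m in blobs(im,(0,0,185),(180,45,255),4,80):
    print("stud",np.round(c,1),np.round(ray("wrist",*c,57,i)[:2],1))
for u in (232,):
    print([ (r,im[r,u].tolist()) for r in range(85,150,3)])
for r in(92,93,118,119,145,146): print(r,np.round(ray("wrist",232,r,45,i),1))
# red bar ends
for c,m in blobs(im,(0,200,120),(5,255,255),100,3000):
    ys,xs=np.nonzero(m); print("bar",c,xs.min(),xs.max())
# bed
i={'camera_matrix':i["camera_matrix"],'R':np.array([[9.99997720e-01,2.13390967e-03,-8.10786908e-05],[2.06523637e-03,-9.56764712e-01,2.90855671e-01],[5.43086498e-04,-2.90855175e-01,-9.56766937e-01]]),'t':np.array([-576.73201298,-159.60377812,472.55620936])}
im=cv2.imread("pics/w_bed.png")[:,:,::-1].copy()
for c,m in blobs(im,(0,0,170),(180,50,255),4,4000):
    c0=c
    if not(200<c[0]<345 and 90<c[1]<240):continue
    if m.sum()<80: print("stud",c,np.round(ray("wrist",*c,10,i)[:2],1));continue
    cnt=max(cv2.findContours(m.astype(np.uint8),cv2.RETR_EXTERNAL,cv2.CHAIN_APPROX_NONE)[0],key=cv2.contourArea)
    P=np.array([ray("wrist",*p[0],24,i)[:2] for p in cnt],np.float32)
    ct=P.mean(0);best=min(range(60),key=lambda a:0)
    hull=cv2.convexHull(P)[:,0]
    d=[sum(np.ptp(hull@[np.cos(np.radians(a+60*k)),np.sin(np.radians(a+60*k))]) for k in range(3))/3 for a in range(60)]
    ang=0.5*(np.argmin(d)+0);mid=[]
    for k in range(3):
        n=np.array([np.cos(np.radians(np.argmin(d)+60*k)),np.sin(np.radians(np.argmin(d)+60*k))]);q=hull@n;mid.append((q.max()+q.min())/2)
    N=np.array([[np.cos(np.radians(np.argmin(d)+60*k)),np.sin(np.radians(np.argmin(d)+60*k))] for k in range(3)])
    print("hex",np.linalg.lstsq(N,np.array(mid),rcond=None)[0].round(1),"flat normal deg",np.argmin(d),"AF",min(d),"max",max(d))
E
```

```text
stud [542.   6.] [818.5 388.9]
stud [259.5  65. ] [506.  329.1]
stud [303.5  68.3] [556.6 325.5]
stud [207.9 245. ] [433.4 105.8]
stud [327.3 253.2] [593.1  93.5]
stud [558.  310.1] [922.9   5.1]
stud [351.1 306.6] [629.8  11.6]
stud [258.1 316.4] [498.4  -3.8]
stud [470.5 325. ] [802.9 -19. ]
stud [269.5 391.5] [ 513.4 -136.1]
stud [288.2 391.4] [ 542.1 -136. ]
stud [418.5 392. ] [ 741.7 -137.8]
stud [419.5 399.5] [ 744.8 -152.2]
stud [420.4 407.9] [ 748.1 -168.5]
stud [421.4 417.2] [ 751.8 -187. ]
[(85, [87, 169, 126]), (88, [85, 168, 123]), (91, [90, 172, 128]), (94, [142, 144, 133]), (97, [149, 150, 140]), (100, [152, 154, 144]), (103, [151, 153, 143]), (106, [149, 150, 140]), (109, [150, 151, 142]), (112, [153, 154, 145]), (115, [244, 244, 235]), (118, [247, 247, 241]), (121, [247, 248, 241]), (124, [247, 247, 240]), (127, [244, 245, 237]), (130, [246, 247, 240]), (133, [248, 248, 241]), (136, [181, 218, 189]), (139, [87, 167, 126]), (142, [85, 167, 124]), (145, [179, 110, 81]), (148, [254, 51, 26])]
92 [471.7 299.9  45. ]
93 [471.7 298.8  45. ]
118 [470.5 269.5  45. ]
119 [470.5 268.3  45. ]
145 [469.2 236.5  45. ]
146 [469.2 235.3  45. ]
bar [274.73651079 154.47661871] 223 327
stud [325.64814815 103.12962963] [640.6 -17.1]
hex [609.6 -55.6] flat normal deg 26 AF 61.84274474511872 max 69.22186007875781
stud [215.5 116.5] [495.4 -34.4]
hex [534.7 -64.6] flat normal deg 48 AF 61.9773524614799 max 69.43667308366403
hex [ 618.4 -130.3] flat normal deg 49 AF 62.722146930946906 max 70.4181591598955
hex [ 543.6 -139.2] flat normal deg 20 AF 62.81624505117435 max 70.25415124433457
stud [333.60465116 209.06976744] [ 658.  -162.2]
stud [232.02325581 220.41860465] [ 512.3 -179.6]
```

```bash
cat >> h.py <<'E'
V=np.array([527.3,270.5,0.]);CY=np.radians(85.6)
D=np.array([np.cos(CY),np.sin(CY),0]);Ee=np.array([np.sin(CY),-np.cos(CY),0]);Z=np.array([0,0,1.])
def C(x,y,z): return V+D*x+Ee*y+Z*z      # y toward world +x here
def bar(th,lat): return C(55-95*np.cos(th),lat,75+95*np.sin(th))
E
python3 - <<'E'
from h import *
from scipy.optimize import minimize_scalar as ms
i=viewer.camera_info("wrist")
f=lambda th:np.linalg.norm(proj("wrist",bar(th,0),i)-[274.7,154.5])
r=ms(f,bounds=(0,.8),method="bounded");th=r.x;print(th,r.fun)
print("roller",np.round([(p-V)@D for p,c in pin("roller","wrist",i)],1))
L=-31;yaw=CY
g=lambda th:bar(th,L)-Z*19
print(kin.ik(g(th)+Z*60,rv(yaw)),kin.ik(g(th)+Z*60,rv(yaw-np.pi)))
if kin.ik(g(th)+Z*60,rv(yaw)) is None: yaw-=np.pi
grip(0.4,12)
robot.movep(g(th)+Z*60,rv(yaw))
robot.servo_line(g(th),feed=120);print(S())
grip(0.0,12);print(S())
for a in np.linspace(th,1.6,12)[1:]:
    robot.servo_line(g(a),feed=80)
    s=robot.observe();print(round(a,2),np.round(s["contact_force"],1),round(s["grip_width"],3))
grip(0.4);robot.servo_line(g(1.6)+Z*60,feed=150)
snap("side","s1");print(S())
for c in("side",):print([(np.round([(p-V)@D,(p-V)@Ee,p[2]],0),cf) for p,cf in pin("keeper_bar",c)])
E
```

```text
0.13308736069968727 1.2292269174626755
roller [ -92.5 -119.1  -41.6]
[-0.86918876  0.42226177  0.45649221  1.95645817 -0.25023818  0.8176028
  1.21903426] [-1.24632936  0.57279945  0.98587867  1.97751319 -0.60502361  0.91815101
 -1.59290379]
(8.3833, array([493.9, 233.9,  69. ]), array([0.1, 0.1, 0.2]), 0.403)
(8.8583, array([493.7, 234.1,  69. ]), array([0. , 0.4, 1.3]), 0.148)
0.27 [1.4 1.4 0.4] 0.144
0.4 [ 1.9  1.8 -1. ] 0.148
0.53 [ 2.1 -0.   1.4] 0.147
0.67 [ 1.5 -3.1  2.8] 0.15
0.8 [ 0.6 -5.2  5. ] 0.148
0.93 [-0.8 -7.6  9.9] 0.147
1.07 [-2.7 -6.8 13.2] 0.15
1.2 [-0.8 -4.2 10.3] 0.147
1.33 [ 1.3 -1.5  6.6] 0.147
1.47 [2.  0.3 5.6] 0.145
1.6 [3.  1.1 2. ] 0.147
(13.375, array([500.1, 330.2, 210. ]), array([-0. , -0.1, -0.2]), 0.4)
[(array([ 65.,  -4., 172.]), 0.75)]
```

Run:
```python
from h import *
yaw=CY-np.pi/2
g=lambda x,z:C(x,0,z)
grip(0.6,20)
robot.movep(g(-165,150),rv(yaw));robot.servo_line(g(-165,54),feed=150);print(S())
robot.servo_line(g(-120,54),feed=50);print(S())
robot.servo_line(g(-70,54),feed=40);print(S())
for x in(-64,-60,-57):
    robot.servo_line(g(x,54),feed=15)
    im,i=snap("side","s2_%d"%-x);print(x,S()[2],[np.round([(p-V)@D,(p-V)@Ee,p[2]],0) for p,c in pin("roller","side",i)])
```

```text
(15.6083, array([515.3, 106.1,  54.5]), array([ 0.5, -0. , -0. ]), 0.599)
(16.6583, array([518. , 150.6,  54. ]), array([ 0.6, -0.8,  0.7]), 0.603)
(18.0583, array([521.9, 200.4,  54. ]), array([ 0.1, -0.1,  0.1]), 0.599)
-64 [-0.1  0.4  0.4] [array([-29.,  -3.,  61.]), array([ -91., -245.,   29.]), array([-1., -5., 45.])]
-60 [-0.1 -0.4 -0.1] [array([ -89., -245.,   29.]), array([-25.,  -2.,  66.])]
-57 [-0.2  0.1 -0.6] [array([-16.,  -4.,  63.]), array([ -92., -244.,   29.]), array([-317.,  107.,   10.]), array([ 62.,  -4., 171.])]
```

View pics/s2_57.png

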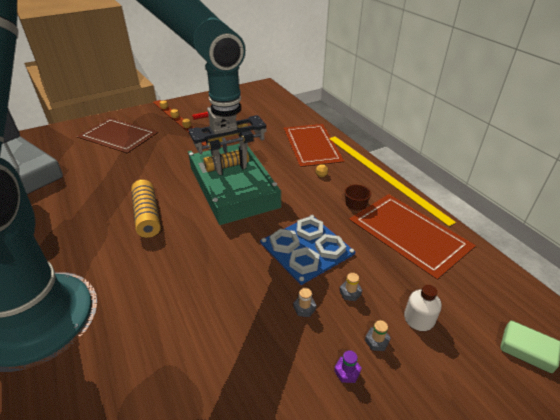

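The side view shows the fingers behind the roller at (230,160), right at the vee's lip. I'll go on in small steps.

Run:
```python
from h import *
g=lambda x,z:C(x,0,z)
def look(x):
    im,i=snap("side");q=[np.array([(p-V)@D,(p-V)@Ee,p[2]]) for p,c in pin("roller","side",i)]
    q=[v for v in q if -60<v[0]<40 and abs(v[1])<30 and v[2]<75];print(x,S()[2],np.round(q,0));return q
for x in(-55,-53,-51,-49,-47,-45):
    robot.servo_line(g(x,54),feed=12);robot.hold(.3);q=look(x)
    if q and q[0][2]<54 and q[0][0]>-9: break
robot.servo_line(g(x-30,54),feed=60);robot.hold(.5);look("ret")
robot.servo_line(g(x-30,160),feed=200)
look("up");robot.movep(g(-60,300),rv(CY-np.pi/2));snap("wrist","w3");snap("side","s3");print(S())
```

```text
-55 [-0.9  0.  -0.7] [[ 3. -3. 43.]]
ret [-0.1  0.5 -0.4] [[ 0. -5. 43.]]
up [-0.   0.2  0.1] [[ 1. -4. 46.]]
(23.15, array([521.7, 210.3, 298.1]), array([ 0. , -0.7, -0.4]), 0.599)
```

View pics/w3.png

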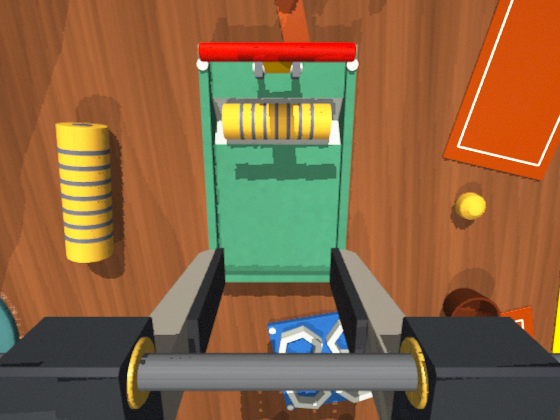

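The roller (277,120) lies in the vee with nothing touching it, and the keeper bar (277,52) is upright. Next I'll close the keeper.

Run:
```python
from h import *
L=-31;yaw=CY
g=lambda th:bar(th,L)-Z*19
grip(0.5,12)
robot.movep(g(1.6)+Z*60,rv(yaw));robot.servo_line(g(1.6),feed=120)
grip(0.0,12);print(S())
for a in np.linspace(1.6,0.06,14)[1:]:
    robot.servo_line(g(a),feed=80)
    s=robot.observe();print(round(a,2),np.round(s["contact_force"],1),round(s["grip_width"],3))
grip(0.4);robot.servo_line(g(0.06)+Z*50,feed=150)
grip(0.0,12)
# press the bar down with shut fingers till the stop is felt
p=bar(0,L);robot.servo_line(p+Z*20,feed=100)
for dz in np.arange(14,1,-1.5):
    robot.servo_line(p+Z*dz,feed=30);s=robot.observe();f=s["contact_force"][2];print(round(s["tcp_pos"][2],1),round(f,1))
    if f>12: break
robot.servo_line(p+Z*60,feed=150)
robot.movep(C(-60,0,300),rv(CY-np.pi/2))
snap("wrist","w4");print(S());im,i=snap("side","s4")
print([np.round([(p-V)@D,(p-V)@Ee,p[2]],0) for p,c in pin("keeper_bar","side",i)])
```

```text
(25.9167, array([500.9, 330.8, 151.3]), array([-1. ,  1. ,  2.7]), 0.145)
1.48 [-0.6 -0.9  4.3] 0.147
1.36 [-1.6 -1.7  3.2] 0.145
1.24 [-0.7 -1.3  2.1] 0.145
1.13 [-0.4 -1.9  0.5] 0.147
1.01 [ 0.3 -0.7 -0.9] 0.148
0.89 [ 0.3 -0.1 -1.3] 0.149
0.77 [ 0.5 -0.  -3.3] 0.148
0.65 [ 0.8  0.3 -3.2] 0.149
0.53 [ 0.1  1.  -1.5] 0.145
0.42 [ 1.   1.4 -3.3] 0.145
0.3 [ 0.6  0.7 -1.7] 0.148
0.18 [-0.4  1.4 -2. ] 0.144
0.06 [ 0.1  0.4 -2.3] 0.147
89.0 -0.3
87.6 -0.6
85.9 0.3
84.4 -0.6
82.9 -0.1
82.2 7.8
81.8 18.7
(35.4333, array([522.2, 210.7, 299.1]), array([ 0.4, -0.1, -0.1]), 0.001)
[array([-35.,  -2.,  78.])]
```

View pics/w4.png

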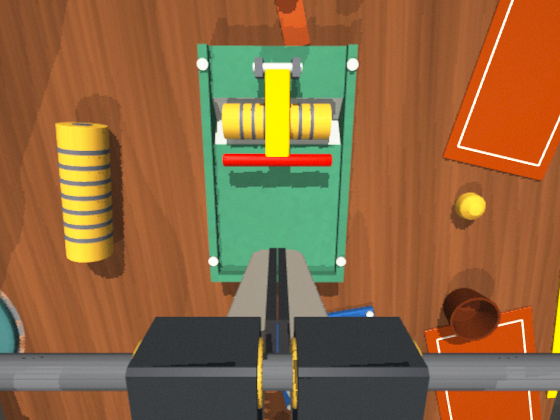

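The keeper is fully down: contact came at z≈82, which is the top of the bar with the keeper closed, and the arm lies over the roller. Now I'll measure the bed from opposite yaws, so camera bias cancels, and locate the dies.

```bash
cat >> h.py <<'E'
def hexes(im,i):
    out=[]
    for c,m in blobs(im,(0,0,150),(180,60,255),400,12000):
        cnt=max(cv2.findContours(m.astype(np.uint8),cv2.RETR_EXTERNAL,cv2.CHAIN_APPROX_NONE)[0],key=cv2.contourArea)
        P=np.array([ray("wrist",*p[0],24,i)[:2] for p in cnt],np.float32);h=cv2.convexHull(P)[:,0]
        N=lambda a:np.array([[np.cos(np.radians(a+60*k)),np.sin(np.radians(a+60*k))] for k in range(3)])
        d=[np.ptp(h@N(a).T,axis=0).mean() for a in range(60)];a=int(np.argmin(d))
        if not 57<d[a]<67 or max(d)-d[a]<5: continue
        q=h@N(a).T;out.append((*np.linalg.lstsq(N(a),(q.max(0)+q.min(0))/2,rcond=None)[0],a,d[a]))
    return np.array(out)
E
python3 - <<'E'
from h import *
for y in (0,np.pi,np.pi/2):
    for yy in (y,y-2*np.pi):
        try: robot.movep([577,-97,220],rv(yy));break
        except robot.IKError: print("no",yy)
    else: continue
    robot.hold(.2);im,i=snap("wrist","bed%d"%round(y));h=hexes(im,i);print(y,S()[0],"\n",h.round(1),h[:,:2].mean(0) if len(h) else"")
snap("top","top5")
print("dies",[(np.round(p),round(c,2)) for p,c in pin("die_a","top")])
E
```

```text
0 37.0083 
 [[ 609.6  -55.4   26.    61.9]
 [ 534.7  -64.3   48.    62.2]
 [ 618.3 -129.6   49.    63.1]] [587.55011498 -83.0742066 ]
3.141592653589793 37.5083 
 [[ 609.6  -55.3   26.    61.9]
 [ 534.7  -64.3   48.    62.1]
 [ 618.3 -129.5   49.    63.2]] [587.51220229 -83.02813148]
1.5707963267948966 39.0083 
 [[ 534.1  -64.9   48.    61.8]
 [ 542.9 -139.7   20.    62.3]
 [ 609.   -55.8   26.    62.9]
 [ 617.5 -130.5   49.    63. ]] [575.840344   -97.71553928]
dies [(array([ 483., -242.,    1.]), 0.85), (array([ 480., -391.,    3.]), 0.71), (array([ 568., -371.,    4.]), 0.65), (array([ 616., -272.,    0.]), 0.59)]
```

Die 2 has been knocked to about (616,-272), which the fresh top view caught. Bed centre is (576.5,-97.8). Now the first die.

```bash
cat >> h.py <<'E'
B=np.array([576.5,-97.8]);u=38*np.array([np.cos(.1187),np.sin(.1187)]);v=np.array([-u[1],u[0]])
POCK=[B-u-v,B+u-v,B-u+v,B+u+v]
Z0=27
def find(xy,z=160):
    robot.movep([*xy,z],rv(0));robot.hold(.1);im,i=snap("wrist")
    q=[p for p,c in pin("die_a","wrist",i) if np.linalg.norm(p[:2]-xy)<30 and abs(p[2])<20]
    print("find",np.round(q,1),S()[0]);return min(q,key=lambda p:np.linalg.norm(p[:2]-xy))[:2]
def pick(xy,y0=-.55):
    grip(0.55,8);y1=y0+np.pi/2
    robot.movep([*xy,110],rv(y1));robot.servo_line([*xy,Z0+2],feed=150);grip(0.0,8)
    g=robot.observe()["grip_width"]
    grip(0.55);robot.servo_line([*xy,62],feed=200);robot.movep([*xy,62],rv(y0))
    robot.servo_line([*xy,Z0],feed=100);grip(0.0,45);print("widths",g,S())
    robot.servo_line([*xy,130],feed=200);print("up",S())
def place(P,y0=-.55,top=None):
    f0=None
    robot.movep([*P,130],rv(y0));robot.servo_line([*P,Z0+26],feed=150);robot.hold(.2)
    f0=robot.observe()["contact_force"].copy();print("pre",S())
    z=Z0+26;yaw=y0;F=lambda:(robot.observe()["contact_force"]-f0)
    def down(z,lim=9):
        while z>Z0+6:
            robot.servo_line([*P,z-1],feed=40);z-=1;f=F()
            if f[2]>lim: break
        return z
    for k in range(18):
        z=down(z);s=S();f=F();print("yaw%.0f z%.1f F%s g%.3f"%(np.degrees(yaw),s[1][2],np.round(f,1),s[3]))
        if s[1][2]<Z0+13: break
        if f[2]>16: z+=1
        yaw+=np.radians(4);robot.servo_line([*P,z],feed=40,rotation=rv(yaw))
    return s[1][2]
def tap(P,open_z):
    grip(0.55);robot.servo_line([*P,110],feed=200);grip(0.0,12)
    robot.servo_line([*P,72],feed=150);z=72
    while z>60:
        robot.servo_line([*P,z-1],feed=30);z-=1;s=S()
        if s[2][2]>10: break
    print("tap",s);robot.servo_line([*P,120],feed=200)
E
python3 - <<'E'
from h import *
xy=find(np.array([483,-241.5]));pick(xy)
z=place(POCK[0]);print("final",z,S())
E
```

```text
find [[ 483.5 -244.6   -1.2]] 40.2917
widths 0.26024692985371034 (46.3167, array([ 483.3, -244.2,   27.2]), array([-2.3,  1.4,  3.9]), 0.25)
up (46.9833, array([ 483.2, -243.7,  129.1]), array([-0.7,  0. , -2.2]), 0.249)
pre (48.4, array([ 543.9, -140.2,   53.9]), array([ 0.8, -0.2, -1.8]), 0.25)
yaw-32 z46.8 F[-3.4  1.5  9.3] g0.252
yaw-28 z46.6 F[-3.4  2.3 14.2] g0.252
yaw-24 z46.4 F[-4.9  1.9 21.4] g0.255
yaw-20 z46.4 F[-5.   1.7 20.5] g0.253
yaw-16 z46.2 F[-4.8  1.8 18.1] g0.254
yaw-12 z37.1 F[-4.2  1.1 12.5] g0.252
final 37.1 (54.65, array([ 543.5, -140.2,   37.1]), array([-3.4,  0.9, 10.7]), 0.252)
```

Run:
```python
from h import *
tap(POCK[0],0)
snap("top");print([(np.round(p),round(c,2)) for p,c in pin("die_a","top")])
xy=find(np.array([616,-272.]));pick(xy)
z=place(POCK[1]);print("final",z,S())
if z<Z0+13: tap(POCK[1],0)
```

```text
tap (59.2167, array([ 543.7, -140.3,   64.4]), array([-4.8,  2.1, 13.7]), 0.003)
[(array([ 478., -391.,    0.]), 0.88), (array([783., -16.,  -1.]), 0.73), (array([ 565., -371.,    4.]), 0.71), (array([ 617., -274.,   -0.]), 0.49)]
find [[ 615.8 -276.7   -4. ]] 60.6167
widths 0.2567840777234081 (66.675, array([ 615.7, -276.6,   27.3]), array([-2.4,  1.6,  3.8]), 0.244)
up (67.3417, array([ 615.4, -275.9,  128.8]), array([-0.3,  0.3, -3. ]), 0.248)
pre (68.8417, array([ 619.4, -131.3,   54.1]), array([-0.2,  0.6, -2.7]), 0.25)
yaw-32 z37.3 F[-3.   1.9 11.7] g0.251
final 37.3 (73.0917, array([ 619. , -131.1,   37.3]), array([-3.2,  2.5,  9. ]), 0.251)
tap (77.6583, array([ 619.1, -131.2,   64.5]), array([-2.5,  1.4, 12.5]), 0.006)
```

Run:
```python
from h import *
xy=find(np.array([566,-371.]));pick(xy)
z=place(POCK[2]);print("final",z,S())
if z<Z0+13: tap(POCK[2],0)
```

```text
find [[ 5.593e+02 -3.730e+02 -2.000e-01]] 79.275
widths 0.25745499286177914 (85.3417, array([ 559.9, -373.4,   27.6]), array([ 1.4, -0.9,  1.2]), 0.248)
up (86.0083, array([ 558.7, -371.9,  128.7]), array([-0. ,  0.2, -2.2]), 0.252)
pre (88.0583, array([535. , -64.7,  53.9]), array([-0.5, -0.7, -2. ]), 0.25)
yaw-32 z37.4 F[-7.4  0.7 17.5] g0.250
final 37.4 (92.3083, array([534.3, -64.9,  37.4]), array([-7.9, -0.1, 15.5]), 0.25)
tap (96.875, array([534.6, -64.7,  64.4]), array([-4. ,  2.2, 14.9]), 0.002)
```

Run:
```python
from h import *
grip(0.5);robot.movep([560,-100,330],rv(0));a,_=snap("wrist")
robot.goto_joints([-1.33,0.468,-0.012,1.603,0.006,1.071,-0.056]);b,_=snap("side");c,_=snap("top")
cv2.imwrite("pics/f1.png",cv2.resize(b[:,:,::-1],(800,600)));cv2.imwrite("pics/f2.png",cv2.resize(np.hstack([a[60:330],c[60:330]])[:,:,::-1],(800,193)))
cv2.imwrite("pics/f3.png",np.vstack([cv2.resize(b[100:300,140:420,::-1],(800,571))]))
for n in("bell","wax_tin","dye_bottle","roller","keeper_bar","die_a"):print(n,[(np.round(p),round(q,2)) for p,q in pin(n,"side")][:5])
print(S())
```

```text
bell [(array([771., 143.,   1.]), 0.46)]
wax_tin [(array([777., -15.,  -0.]), 0.9)]
dye_bottle [(array([ 675., -368.,   -0.]), 0.68)]
roller [(array([275., 201.,  28.]), 0.68), (array([522., 274.,  46.]), 0.58), (array([609., -55.,   8.]), 0.32)]
keeper_bar [(array([520., 235.,  78.]), 0.87), (array([ 543., -140.,    7.]), 0.71)]
die_a [(array([ 620., -127.,    8.]), 0.68), (array([ 541., -135.,    8.]), 0.65), (array([ 478., -392.,    3.]), 0.62), (array([531., -67.,  13.]), 0.58)]
(102.325, array([181.9, 623.9, 214.1]), array([-0.8, -0.3, -0. ]), 0.503)
```

View pics/f1.png

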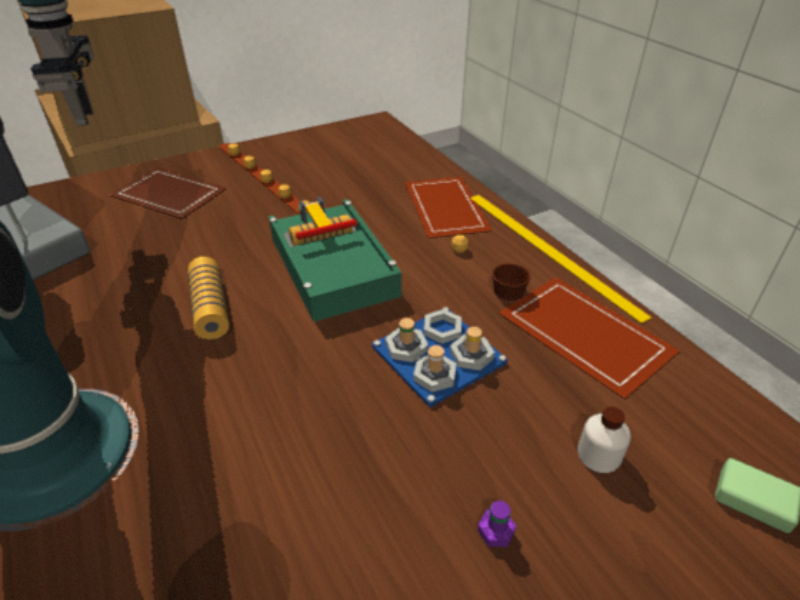

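View pics/f3.png

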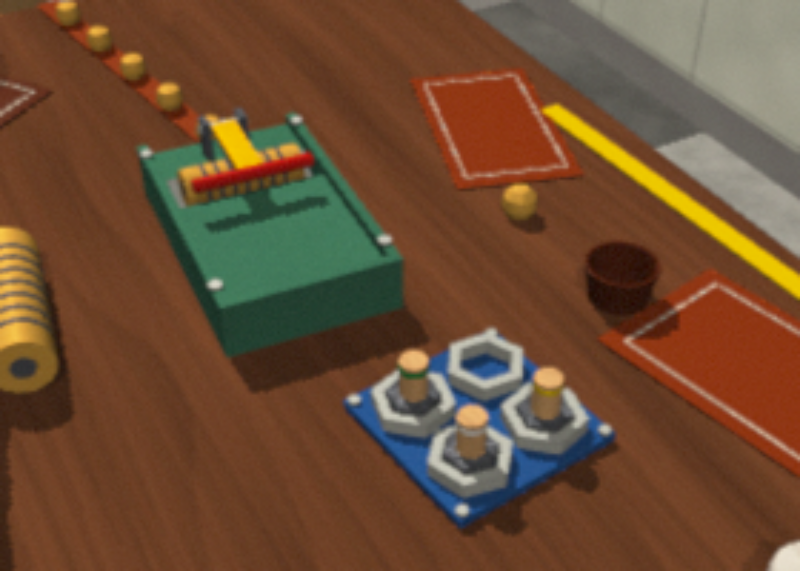

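The final views show all three dies (green, yellow and white bands) upright and down in their sockets. The keeper is closed over the roller in the vee, and the bottle, tin and bell are where they were. I'm handing in.

```bash
python3 -c "
from h import *
robot.job_done();print(S())"
```

```text
the job is handed in; nothing more can be done
the job is handed in; nothing more can be done
```

The strap embosser is ready, and I handed the job in at about 102 s of the 210 s allowed.

- **Keeper and roller:** I swung the keeper upright and pushed the roller along the deck with open fingers until it dropped into the vee. It settled with nothing touching it, and I then swung the keeper down. Pressing the bar met a firm stop at z≈82 mm, which is the top of the bar when the keeper is fully down. The camera then put the roller's centre about 46 mm above the bench (nominal 47).
- **Dies:** Only three dies were there (green, yellow and white bands; no red one). All three are in hex sockets. The first dropped home after turning about 20°; the other two dropped in at the first press, without any turning. A tap on each top read 64.4–64.5 mm against the expected 64 mm, and the last pictures show all three upright.
- **Disturbance:** One die was knocked aside during the run. I found it again in a fresh picture before picking it up.
- **Other things:** The dye bottle, wax tin and bell read within about 4 mm of where they started, which is the camera's own accuracy. I left the purple look-alike and the larger roller alone.
- **Disagreements:** One camera reading put the upright keeper bar at x≈65 mm instead of 55, and one put the closed bar at 78 mm high instead of 75. The wrist picture confirmed the first as upright, and the press against the stop settled the second. No final check failed.

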